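# Pack the plate-press punches and block the gap

## Robot

A 6-joint arm with a two-finger parallel gripper is mounted at the origin on the work surface. World frame = base frame: x ahead of the robot, y to its left, z up, the work surface at z = 0. Lengths are in m, angles in rad, forces in N, time in s.
With the tool pointing down it reaches from about 0.225 to 0.875 m from the base axis. Payload 3.4 kg.
Tool frame: the origin (TCP) lies on the centre line of the jaws, within the pads' length; the fingertips stand 14 mm ahead of it and the grasp point (between the pads) lies 5 mm behind it; z points along the fingers, y is the line along which they close (so a half turn about z gives the same grasp; the last joint's range is limited). The gripper opens to 85 mm and grips with 20 to 120 N. Pads are 22 mm wide; open, the fingers measure 114 mm over their backs; the gripper's body (76 mm by 85 mm) begins 54 mm behind the grasp point. The pads swing forward as they close: fully open they stand 13 mm farther back than shut.
Start: joints at [-1.431, 0.276, 1.505, -0, 1.361, -0.121], TCP at [0.148, -0.556, 0.245] pointing down, gripper open.
Joint ranges: [-2.89, 2.89], [-0.75, 2.08], [0.22, 2.7], [-1.18, 4.32], [0.11, 2.71], [-2.7, 2.7]. Speed limits (rad/s): [2.57, 2.57, 3.14, 3.14, 3.14, 3.14].

## Interface

Orientations are given as a unit quaternion [w, x, y, z].
In Python, from rig import manip, eyes gives the robot as it stands.
- The arm moves only by the shell command python3 -m creep 'ROWS' [FORCE]. ROWS is JSON, a list of rows, each a list of 5 numbers: the opening, from 0 (shut) to 1 (fully open), then the shift along the tool's x, y, z normalised to -1 to 1, where 1 is 0.5 m, then the turn about the tool's z normalised to -1 to 1, where 1 is 360 degrees. In form: [[fingers, dx, dy, dz, spin], ...]. A call has 1 to 10 rows; each row is the pose to reach, as a shift and turn from the pose commanded when the call began, along the tool's axes at that moment, turning the shorter way round; what a row does not reach only later rows make up. A row lasts 1/10 s, in which the tool goes at most 50 mm and 8.59 degrees, less where a joint would pass 70% of its speed; a pose out of reach is approached as far as the arm can. A call with a number of a shift or a turn outside -1 to 1 is refused whole. A call with a gripper value outside its range is refused whole. The fingers move at their own pace and stop on an object; FORCE is the grip in N (left out, the last holds). Time passes only in rows, so rows that repeat a pose let the fingers close. It gives the time, the measured TCP pose, the force, the opening and the grip force at its end, in the units of the state.
- manip.get_state(): the state, without advancing time (a new reading comes with each control period).
- eyes.get_image(name): name is "scene" or "top" or "wrist"; returns a dict with "frame" (384x512x3 uint8, red, green, blue), "fx", "fy", "cx", "cy" (pixels), "R" (3x3) and "t" (3): a world point X has camera coordinates R X + t. Camera axes: x right, y down, z forward; pixel columns grow to the right and rows downward; lengths in m; the calibration is good to about 2 mm. A picture is of the moment at which its call begins. There is no depth.
- manip.sign_off(): hands the job in; it is judged then, once.
Trained networks look in the newest picture that a camera, given by its name, has taken for a name from the list of things; names that differ only in an ending like _2 or _b are one class to them, and where a whole thing is asked for, a point or a joint stands for the part that bears it (a point fixed in the world has none). Each returns a list of dicts, best first, with "confidence" (0 to 1); they miss things now and then, are a little off and sometimes report something else, mostly with a low value. They report only what shows in the picture. A call takes as long as a camera call. They do not tell look-alikes from the thing itself.
- eyes.regions_of(camera, label): "mask" (384x512 bool, what is visible of it) and "bbox" ([left, top, right, bottom] in pixels, round what is visible of it).
- eyes.place_of(camera, label): "centre" ([column, row] in pixels: a listed point, or the origin of a listed thing).
The state is a dict: "clock": time; "qpos": joint angles; "qd": joint speeds; "effort": joint torques, N m; "position": TCP position; "ee_rot": TCP orientation; "contact_force": force on the tool from outside, world axes, zero at the start; "moment": the same for the moment, N m; "width": finger opening in m; "gripper_force": force on a finger pad.
Only numpy, scipy, OpenCV 4.12 (cv2) and the standard library are available. Lean on these libraries where they do the work, as an engineer would, in place of code of your own. Each camera call takes 0.05 s, during which the arm holds its last target. There are 200 camera calls.

## Task

Pack the shipping case: stand each of the three steel punches in the nest whose pocket matches the shape of its foot, seated upright on the pocket's floor, setting it down gently rather than dropping it. When all three are in, put the wooden block flat down in the one leftover gap so that nothing can shift.

Things in the scene. Friction and masses are not known exactly. Their poses are not given: they have to be found in the camera images.
- case: open plywood shipping case, fixed, 188 mm (x) by 224 mm (y) outside, walls 8 mm thick and 36 mm high, floor 8 mm thick. Inside are four equal cells, 86 mm (x) by 104 mm (y) each, two by two: three hold the wooden nests, one is a leftover gap; which is which changes. Origin: centre of its underside; z up.
- nest_round: fixed brown wood insert in the case, 85 mm (x) by 103 mm (y) by 26 mm high, with one round (56 mm diameter) pocket at its centre, 16 mm deep, its floor lined black (3 mm chamfer at the mouth). Origin: centre of its underside; the pocket's floor is at z = 10 mm and its rim at z = 26 mm. z up; x and y parallel to those of the case.
- nest_square: fixed brown wood insert in the case, 85 mm (x) by 103 mm (y) by 26 mm high, with one square (56 by 56 mm) pocket at its centre, 16 mm deep, its floor lined black (3 mm chamfer at the mouth). Origin: centre of its underside; the pocket's floor is at z = 10 mm and its rim at z = 26 mm. z up; x and y parallel to those of the case.
- nest_oblong: fixed brown wood insert in the case, 85 mm (x) by 103 mm (y) by 26 mm high, with one oblong (42 mm along x, 72 mm along y) pocket at its centre, 16 mm deep, its floor lined black (3 mm chamfer at the mouth). Origin: centre of its underside; the pocket's floor is at z = 10 mm and its rim at z = 26 mm. z up; x and y parallel to those of the case.
- gap: the leftover gap: the cell with no nest, 86 mm (x) by 104 mm (y), bounded by case walls (rim 28 mm above the case floor) and nests (26 mm). Its floor is a 3 mm brown cardboard pad, fixed. Origin: centre of the pad's underside (on the case floor); the pad's top is at z = 3 mm; x and y parallel to those of the case.
- punch_round: steel press punch with a round foot, 44 mm diameter and 22 mm tall, and on it a round grip stem, 24 mm diameter, from z = 22 to 64 mm. Loose, upright, about 0.4 kg. The whole is 64 mm tall. Origin: centre of the underside of the foot; z up.
- punch_square: steel press punch with a square foot, 44 by 44 mm and 22 mm tall, and on it a square grip stem, 24 by 24 mm with sides parallel to the foot's, from z = 22 to 64 mm. Loose, upright, about 0.4 kg. The whole is 64 mm tall. Origin: centre of the underside of the foot; z up. x and y square to its sides.
- punch_oblong: steel press punch with an oblong rectangular foot, 30 mm (x) by 60 mm (y) and 22 mm tall, and on it a grip stem, 18 mm (x) by 36 mm (y), from z = 22 to 64 mm. Loose, upright, about 0.4 kg. The whole is 64 mm tall. Origin: centre of the underside of the foot; z up. y is its long direction.
- block: plain pale wood blocking block, 68 mm (x) by 90 mm (y) by 60 mm tall, loose, about 0.18 kg. Origin: centre of its underside; z up; y is its long direction. It can be taken from above across its 68 mm width.
Not all that is in view belongs to the job. What is shaped like the punch_oblong but blue, green or red is not meant.

How it is judged:
By the outcome, as a careful person would: the job done as asked, in the order asked, and still so for the second after the job is handed in, with the robot touching nothing.
It also fails if it takes over 109 s, if anything falls off the work surface, if the arm or the gripper's body presses on something with over 40 N, if the wrist force passes 120 N, or if a joint passes its speed limit or range.

## Working session

There is one attempt and no reset: what is moved stays moved. The work goes in short steps, Python scripts to look and compute and a shell command to move; the robot and the scene stay as the last step left them, time stands still between calls to the robot, and variables do not carry over. Pictures are saved under pics/ and viewed, at most 14 in all, crops included, and the job is handed in when it is done.

```bash
mkdir -p pics; ls
python3 - <<'E'
from rig import manip, eyes
import cv2,numpy as np
s=manip.get_state(); print({k:np.round(v,3).tolist() for k,v in s.items()})
for n in ["top","scene"]:
    i=eyes.get_image(n); cv2.imwrite(f"pics/{n}0.png",i["frame"][:,:,::-1]); print(n,i["fx"],i["fy"],i["cx"],i["cy"],np.round(i["R"],4).tolist(),np.round(i["t"],4).tolist())
for n in ["top"]:
  for l in "case nest_round nest_square nest_oblong gap punch_round punch_square punch_oblong block".split():
    print(n,l,[(np.round(d["centre"],1).tolist(),round(d["confidence"],2)) for d in eyes.place_of(n,l)], [(np.round(d["bbox"]).tolist(),int(d["mask"].sum()),round(d["confidence"],2)) for d in eyes.regions_of(n,l)])
E
```

```text
pics
{'clock': 0.0, 'qpos': [-1.431, 0.277, 1.506, 0.0, 1.361, -0.121], 'qd': [0.002, 0.001, 0.001, -0.0, -0.002, -0.001], 'effort': [-0.001, -41.677, -24.581, -0.0, 0.011, -0.0], 'position': [0.148, -0.555, 0.244], 'ee_rot': [-0.001, 0.992, 0.13, -0.0], 'contact_force': [-0.515, 0.114, 1.24], 'moment': [-0.03, 0.023, 0.019], 'gripper_force': 0.0, 'width': 0.085}
top 348.701335085483 348.701335085483 253.6849738013049 177.4376463608739 [[-0.0175, -0.9997, 0.0183], [-0.9946, 0.0155, -0.103], [0.1027, -0.02, -0.9945]] [-0.1028, 0.4198, 0.8474]
scene 441.06228403348024 441.06228403348024 254.68009145353338 187.91180352030776 [[-0.7086, 0.7055, -0.0108], [0.5408, 0.5332, -0.6506], [-0.4533, -0.4668, -0.7593]] [0.3688, -0.1454, 1.3048]
top case [] []
top nest_round [([170.3, 159.9], 0.91)] [([144.0, 137.0, 190.0, 180.0], 1476, 0.89), ([106.0, 150.0, 152.0, 188.0], 1259, 0.74)]
top nest_square [([122.7, 133.7], 0.87)] [([98.0, 112.0, 145.0, 157.0], 1561, 0.76)]
top nest_oblong [([161.9, 126.0], 0.66)] [([138.0, 103.0, 181.0, 145.0], 1380, 0.97), ([328.0, 114.0, 347.0, 131.0], 292, 0.26)]
top gap [([127.6, 169.2], 0.59)] [([106.0, 152.0, 153.0, 190.0], 1280, 0.84)]
top punch_round [([272.7, 164.0], 0.61)] [([264.0, 154.0, 283.0, 170.0], 232, 0.65)]
top punch_square [([334.1, 121.9], 0.55)] [([323.0, 108.0, 346.0, 132.0], 342, 0.62)]
top punch_oblong [([392.9, 233.5], 0.77), ([330.1, 266.0], 0.75), ([336.5, 179.4], 0.6), ([388.8, 121.6], 0.58)] [([379.0, 110.0, 407.0, 132.0], 433, 0.97), ([382.0, 229.0, 411.0, 239.0], 296, 0.63), ([318.0, 256.0, 343.0, 283.0], 312, 0.63), ([245.0, 73.0, 292.0, 120.0], 1298, 0.53)]
top block [([267.3, 102.8], 0.65)] [([248.0, 76.0, 293.0, 119.0], 1236, 0.9)]
```

View pics/top0.png

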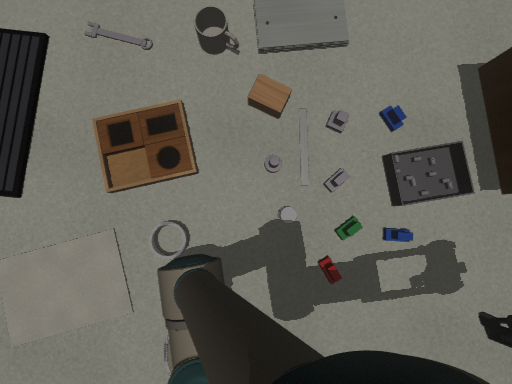

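View pics/scene0.png

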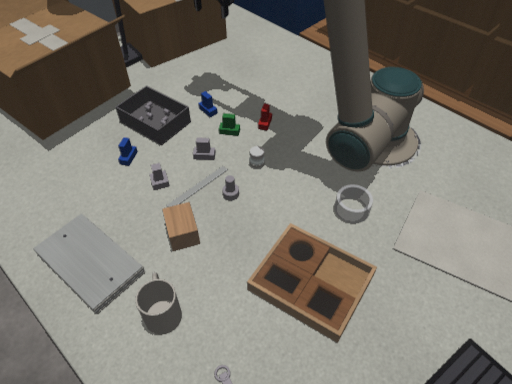

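The top view shows the case centred near (145,146): oblong nest (161,125), square nest (121,133), round nest (169,157) and the gap (127,168). The loose parts are the round punch (273,163), the probable square punch (338,121), the grey oblong (336,180) and the block (270,95). The blue, green and red look-alikes are decoys.

```bash
cat > h.py <<'E'
from rig import manip, eyes
import cv2,numpy as np
from scipy.spatial.transform import Rotation as Ro
def w(i,px,z):
    "pixel(s) -> world on plane z"
    px=np.atleast_2d(px).astype(float)
    d=np.c_[(px[:,0]-i["cx"])/i["fx"],(px[:,1]-i["cy"])/i["fy"],np.ones(len(px))]@i["R"]
    c=-i["R"].T@i["t"]
    return c+d*((z-c[2])/d[:,2])[:,None]
def proj(i,X):
    q=np.atleast_2d(X)@np.array(i["R"]).T+i["t"]
    return np.c_[i["fx"]*q[:,0]/q[:,2]+i["cx"],i["fy"]*q[:,1]/q[:,2]+i["cy"]]
def rot():
    q=manip.get_state()["ee_rot"]; return Ro.from_quat([q[1],q[2],q[3],q[0]]).as_matrix()
def go(xyz,closing=None):
    "rows' dx dy dz spin to put TCP at xyz with tool y along world angle closing (deg)"
    s=manip.get_state(); M=rot()
    v=M.T@(np.array(xyz)-s["position"])/0.5
    cur=np.degrees(np.arctan2(M[1,1],M[0,1])); sp=0
    if closing is not None:
        d=(closing-cur+90)%180-90; sp=-d/360
    print("go",np.round(v,4).tolist(),"spin",round(sp,4),"yawy",round(cur,1),"q6",round(float(s["qpos"][5]),2),"t",round(float(s["clock"]),1))
def snap(n,name,marks=()):
    i=eyes.get_image(n); f=i["frame"][:,:,::-1].copy()
    for X in marks:
        u=proj(i,X)[0]; cv2.drawMarker(f,(int(u[0]),int(u[1])),(0,0,255),0,8)
    cv2.imwrite(f"pics/{name}.png",f); return i
E
python3 - <<'E'
from h import *
for n in ["top","scene"]:
  i=eyes.get_image(n)
  for l,z in dict(nest_round=.008,nest_square=.008,nest_oblong=.008,gap=.008,punch_round=0,punch_square=0,punch_oblong=0,block=0).items():
    print(n,l,[(np.round(w(i,d["centre"],z)[0,:2],3).tolist(),round(d["confidence"],2)) for d in eyes.place_of(n,l)])
  if n=="top":
    hit=[d for d in eyes.regions_of(n,"block")][:1]
    for d in hit:
      m=d["mask"].astype(np.uint8); c=max(cv2.findContours(m,0,1)[0],key=len)
      print("block rect@.06",np.round(w(i,cv2.boxPoints(cv2.minAreaRect(c)),.06)[:,:2],3).tolist())
i=eyes.get_image("wrist"); c=-i["R"].T@i["t"]; M=rot(); s=manip.get_state()
print("cam in tool",np.round(M.T@(c-s["position"]),3), "view axis tool",np.round(M.T@i["R"][2],2),"fx",i["fx"]); print(np.round(M,3).tolist())
E
```

```text
top nest_round [([0.461, 0.104], 0.58)]
top nest_square [([0.535, 0.221], 0.75)]
top nest_oblong [([0.556, 0.119], 0.61)]
top gap [([0.449, 0.205], 0.63)]
top punch_round [([0.451, -0.158], 0.68)]
top punch_square []
top punch_oblong [([0.417, -0.323], 0.86), ([0.186, -0.29], 0.86), ([0.556, -0.465], 0.78), ([0.62, -0.153], 0.66), ([0.29, -0.341], 0.62), ([0.273, -0.468], 0.61)]
top block [([0.62, -0.149], 0.76)]
block rect@.06 [[0.598, -0.089], [0.675, -0.128], [0.631, -0.209], [0.555, -0.17]]
scene nest_round [([0.472, 0.105], 0.97)]
scene nest_square [([0.539, 0.219], 0.64)]
scene nest_oblong [([0.558, 0.123], 0.86), ([0.624, -0.145], 0.32)]
scene gap [([0.445, 0.207], 0.6)]
scene punch_round [([0.448, -0.17], 0.75)]
scene punch_square [([0.561, -0.327], 0.72)]
scene punch_oblong [([0.408, -0.307], 0.85), ([0.263, -0.474], 0.82), ([0.194, -0.299], 0.7), ([0.292, -0.328], 0.63), ([0.562, -0.458], 0.58)]
scene block [([0.626, -0.159], 0.77)]
cam in tool [ 0.08  -0.001 -0.129] view axis tool [-0.32  0.    0.95] fx 294.58742018166174
[[0.966, 0.258, 0.0], [0.258, -0.966, -0.0], [0.0, 0.0, -1.0]]
```

```bash
python3 -c "
from h import *
go([.47,-.25,.22],90)"
```

```text
go [0.7793, -0.4246, 0.0506] spin 0.0415 yawy -75.1 q6 -0.12 t 2.0
```

```bash
python3 -m creep '[[1,0.08,-0.043,0.005,0.005],[1,0.16,-0.086,0.01,0.01],[1,0.24,-0.13,0.015,0.015],[1,0.32,-0.173,0.02,0.02],[1,0.4,-0.216,0.025,0.025],[1,0.48,-0.26,0.03,0.03],[1,0.56,-0.3,0.035,0.035],[1,0.64,-0.35,0.04,0.0415],[1,0.72,-0.39,0.045,0.0415],[1,0.78,-0.425,0.05,0.0415]]'; python3 -m creep '[[1,0,0,0,0],[1,0,0,0,0]]'
python3 - <<'E'
from h import *
i=snap("wrist","w1")
print(np.round(manip.get_state()["position"],3))
for l in "punch_round punch_square punch_oblong block".split():
    print(l,[(np.round(d["centre"]).tolist(),np.round(w(i,d["centre"],0)[0,:2],3).tolist(),round(d["confidence"],2)) for d in eyes.place_of("wrist",l)])
E
```

```text
clock: 3.0
position: [0.4721, -0.2478, 0.2204]
ee_rot: [0.0, 1.0, 0.001, 0.001]
contact_force: [-0.4, -0.9, -0.4]
width: 0.0854
gripper_force: 0.0
clock: 3.2
position: [0.4705, -0.2492, 0.2202]
ee_rot: [0.0, 1.0, 0.001, -0.0]
contact_force: [0.4, -1.4, -0.1]
width: 0.0855
gripper_force: 0.0
[ 0.47 -0.25  0.22]
punch_round [([184.0, 183.0], [0.452, -0.16], 0.87)]
punch_square [([324.0, 89.0], [0.56, -0.324], 0.86)]
punch_oblong [([288.0, 353.0], [0.184, -0.298], 0.8), ([454.0, 82.0], [0.569, -0.468], 0.8), ([309.0, 214.0], [0.41, -0.317], 0.7), ([404.0, 307.0], [0.268, -0.461], 0.69), ([164.0, 26.0], [0.621, -0.152], 0.18)]
block [([161.0, 28.0], [0.62, -0.149], 0.66)]
```

View pics/w1.png

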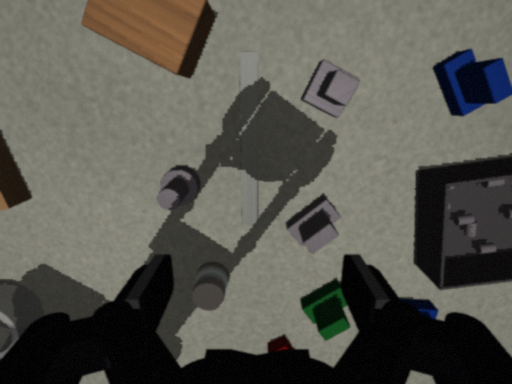

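The wrist view shows the round punch at (180,187), the square punch at (330,88) and the grey oblong punch at (314,223). The block is partly in frame at the top left. I'll fit model silhouettes to the masks.

```bash
cat >> h.py <<'E'
from scipy.optimize import minimize
def box(a,b,z0,z1): return [np.array([[x,y,z] for x in(-a/2,a/2) for y in(-b/2,b/2) for z in(z0,z1)])]
def cyl(d,z0,z1):
    t=np.linspace(0,2*np.pi,24); return [np.array([[d/2*np.cos(k),d/2*np.sin(k),z] for k in t for z in(z0,z1)])]
MOD=dict(punch_round=cyl(.044,0,.022)+cyl(.024,.022,.064),punch_square=box(.044,.044,0,.022)+box(.024,.024,.022,.064),
 punch_oblong=box(.03,.06,0,.022)+box(.018,.036,.022,.064),block=box(.068,.09,0,.06))
def sil(i,l,p,z=0):
    m=np.zeros((384*4,512*4),np.uint8)
    R=Ro.from_euler("z",p[2]).as_matrix()
    for P in MOD[l]:
        u=proj(i,P@R.T+[p[0],p[1],z]); h=cv2.convexHull(np.round(u*4).astype(np.int32)); cv2.fillConvexPoly(m,h,1)
    return cv2.resize(m*255,(512,384),interpolation=cv2.INTER_AREA)/255.
def fit(l,obs,x0,z=0):
    "obs: list of (image, mask). -> best [x,y,yaw], IoU"
    def c(q):
        p=[q[0]/100,q[1]/100,q[2]*.2]; s=0
        for i,m in obs:
            a=sil(i,l,p,z); s-=np.minimum(a,m).sum()/np.maximum(a,m).sum()
        return s/len(obs)
    per=np.pi/2 if l=="punch_square" else np.pi
    ys=[0] if l=="punch_round" else np.arange(0,per,np.pi/6)
    ps=[np.array([x0[0]*100,x0[1]*100,y/.2]) for y in ys]
    best=min((minimize(c,p,method="Nelder-Mead",options=dict(maxiter=60,initial_simplex=p+np.array([[0,0,0],[.6,0,0],[0,.6,0],[0,0,1]]))) for p in ps),key=lambda r:r.fun)
    q=best.x; return np.array([q[0]/100,q[1]/100,q[2]*.2%per]),-best.fun
def mask(n,l,i,x0,z=0):
    u=proj(i,[x0[0],x0[1],z+.03])[0]
    ds=[d for d in eyes.regions_of(n,l)]
    ds=[d for d in ds if np.hypot((d["bbox"][0]+d["bbox"][2])/2-u[0],(d["bbox"][1]+d["bbox"][3])/2-u[1])<25]
    return ds[0]["mask"].astype(float) if ds else None
E
cat > f.py <<'E'
from h import *
G=dict(punch_round=(.452,-.16),punch_square=(.56,-.324),punch_oblong=(.41,-.317),block=(.62,-.152))
I={n:eyes.get_image(n) for n in ["wrist","top","scene"]}
for l,g in G.items():
    for n in I:
        if l=="block" and n=="wrist": continue
        m=mask(n,l,I[n],g)
        if m is None: print(l,n,"none"); continue
        p,q=fit(l,[(I[n],m)],g); print(l,n,np.round(p[:2],4),round(np.degrees(p[2]),1),round(q,3))
E
python3 f.py; python3 -c "
from h import *
i=eyes.get_image('top')
f=i['frame'][95:198,85:205,::-1]; cv2.imwrite('pics/case.png',cv2.resize(f,None,fx=5,fy=5,interpolation=cv2.INTER_CUBIC))"
```

```text
punch_round wrist [ 0.4516 -0.1587] 3.9 0.929
punch_round top none
punch_round scene [ 0.4545 -0.1561] 9.2 0.929
punch_square wrist [ 0.5594 -0.3262] 62.6 0.937
punch_square top none
punch_square scene [ 0.5619 -0.3233] 64.7 0.907
punch_oblong wrist [ 0.4069 -0.3181] 42.4 0.942
punch_oblong top [ 0.4099 -0.3201] 40.8 0.86
punch_oblong scene [ 0.409  -0.3151] 40.4 0.845
block top [ 0.6221 -0.152 ] 152.3 0.964
block scene [ 0.6221 -0.1504] 152.7 0.952
```

```bash
python3 -c "
from h import *
go([.4525,-.158,.042])"
```

```text
go [-0.0356, -0.1834, 0.3566] spin 0 yawy -90.0 q6 0.95 t 4.2
```

```bash
python3 -m creep '[[1,-0.02,-0.08,0,0],[1,-0.036,-0.15,0,0],[1,-0.036,-0.183,0.03,0],[1,-0.036,-0.183,0.1,0],[1,-0.036,-0.183,0.18,0],[1,-0.036,-0.183,0.25,0],[1,-0.036,-0.183,0.3,0],[1,-0.036,-0.183,0.34,0],[1,-0.036,-0.183,0.356,0],[1,-0.036,-0.183,0.356,0]]'; python3 -m creep '[[0,0,0,0,0],[0,0,0,0,0],[0,0,0,0,0],[0,0,0,0,0],[0,0,0,0,0],[0,0,0,0,0],[0,0,0,0,0],[0,0,0,0,0]]' 50
```

```text
clock: 5.2
position: [0.4518, -0.1579, 0.0415]
ee_rot: [-0.0, 1.0, 0.0, -0.001]
contact_force: [-1.0, 0.1, 1.0]
width: 0.0855
gripper_force: 0.0
clock: 6.0
position: [0.4526, -0.1584, 0.0431]
ee_rot: [0.0, 1.0, -0.0, 0.001]
contact_force: [-1.1, 0.5, 5.8]
width: 0.0228
gripper_force: 48.9
```

View pics/case.png

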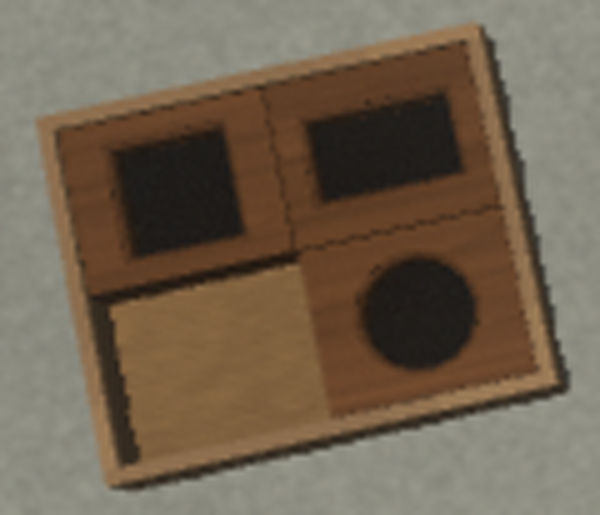

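The case crop shows a clean case. Rim corners are at crop (40,120), (482,26), (567,380) and (112,487), and the square, oblong and round pockets and the gap sit as expected. I'll lift now and work out the case pose.

```bash
python3 -m creep '[[0,0,0,-0.01,0],[0,0,0,-0.03,0],[0,0,0,-0.07,0],[0,0,0,-0.13,0],[0,0,0,-0.18,0],[0,0,0,-0.22,0],[0,0,0,-0.24,0],[0,0,0,-0.24,0]]'
cat > c.py <<'E'
from h import *
i=eyes.get_image("top")
C=np.array([[40,120],[482,26],[567,380],[112,487]])/5+[85,95]
P=w(i,C-.5+.1,.036)[:,:2]; print(np.round(P,4).tolist())
L=np.array([[.094,.112],[.094,-.112],[-.094,-.112],[-.094,.112]])
cw=P.mean(0); H=(L).T@(P-cw); th=np.arctan2(H[0,1]-H[1,0],H[0,0]+H[1,1])
R=np.array([[np.cos(th),-np.sin(th)],[np.sin(th),np.cos(th)]])
print("case",cw,np.degrees(th),"resid",np.round(P-cw-L@R.T,4).tolist())
for n,o in dict(oblong=(1,-1),square=(1,1),round=(-1,-1),gap=(-1,1)).items():
    print(n,np.round(cw+R@(np.array(o)*[.043,.052]),4))
g=cv2.cvtColor(i["frame"],7)
m=((g<45)*255).astype(np.uint8); m[:,:95]=0;m[:,200:]=0;m[:100]=0;m[190:]=0
n,_,st,ce=cv2.connectedComponentsWithStats(m)
for k in range(1,n):
    if st[k,4]>80: print("dark",st[k].tolist(),np.round(w(i,ce[k],.018)[0,:2],4))
E
python3 c.py; python3 -c "
from h import *
go([.466,.05,.16],101)"
```

```text
clock: 6.8
position: [0.4529, -0.1585, 0.1635]
ee_rot: [0.001, 1.0, 0.0, 0.001]
contact_force: [-0.5, 0.4, -5.0]
width: 0.0228
gripper_force: 49.6
[[0.5695, 0.2872], [0.6149, 0.0691], [0.4356, 0.0269], [0.3867, 0.2472]]
case [0.5016645  0.15759802] 12.423803149585614 resid [[0.0001, 0.0], [-0.0026, 0.0007], [0.0017, -0.0011], [0.0009, 0.0004]]
oblong [0.5548 0.1161]
square [0.5325 0.2176]
round [0.4709 0.0976]
gap [0.4485 0.1991]
dark [146, 113, 32, 23, 493] [0.5582 0.1225]
dark [107, 120, 27, 27, 520] [0.5362 0.2254]
dark [103, 145, 42, 42, 182] [0.4687 0.2338]
dark [156, 146, 25, 23, 414] [0.4732 0.1043]
go [0.0278, -0.4163, 0.0046] spin -0.0305 yawy -90.0 q6 1.09 t 6.8
```

```bash
python3 -m creep '[[0,0.003,-0.06,0,-0.008],[0,0.006,-0.14,0,-0.016],[0,0.009,-0.22,0,-0.024],[0,0.012,-0.3,-0.02,-0.03],[0,0.016,-0.37,-0.05,-0.03],[0,0.02,-0.43,-0.08,-0.03],[0,0.028,-0.47,-0.1,-0.03],[0,0.028,-0.5,-0.12,-0.03],[0,0.028,-0.5,-0.12,-0.03],[0,0.028,-0.5,-0.12,-0.03]]'
python3 - <<'E'
from h import *
i=snap("wrist","w2")
for l,z in dict(nest_round=.008,nest_square=.008,nest_oblong=.008,gap=.008,case=0).items():
    print(l,[(np.round(w(i,d["centre"],z)[0,:2],4).tolist(),round(d["confidence"],2)) for d in eyes.place_of("wrist",l)])
E
```

```text
clock: 7.85
position: [0.4653, 0.0916, 0.2209]
ee_rot: [0.0, 0.996, 0.095, -0.001]
contact_force: [0.4, -0.8, -5.6]
width: 0.023
gripper_force: 50.0
nest_round [([0.4698, 0.102], 0.65)]
nest_square [([0.5308, 0.2235], 0.95)]
nest_oblong [([0.4705, 0.1024], 0.29)]
gap [([0.4468, 0.2031], 0.65), ([0.5295, 0.223], 0.35)]
case []
```

View pics/w2.png

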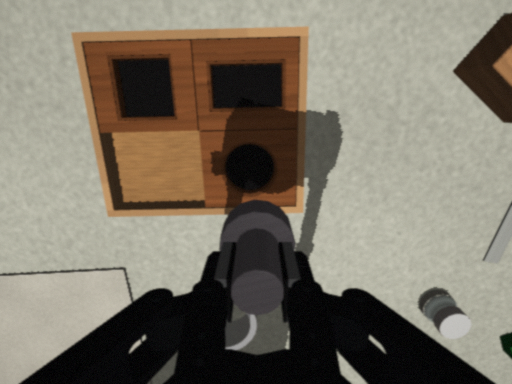

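Run:
```python
from h import *
i=eyes.get_image("wrist"); f=i["frame"]
g=cv2.GaussianBlur(f,(3,3),0).astype(float)
# edge-distance fit: project rim outer/inner edges and pocket mouths, score gradient magnitude
gx=np.hypot(cv2.Sobel(g,cv2.CV_64F,1,0),cv2.Sobel(g,cv2.CV_64F,0,1)).max(2); gx=np.minimum(gx,150)
gx=cv2.GaussianBlur(gx,(0,0),1.0)
def rect(a,b,z,c=(0,0)):
    t=np.linspace(-1,1,60); k=np.ones(60)
    e=np.r_[np.c_[t,k],np.c_[t,-k],np.c_[k,t],np.c_[-k,t]]
    return np.c_[e[:,0]*a/2+c[0],e[:,1]*b/2+c[1],np.full(240,z)]
t=np.linspace(0,6.28,120); 
M=np.r_[rect(.188,.224,.036),rect(.172,.208,.036),rect(.056,.056,.018,(.043,.052)),rect(.042,.072,.018,(.043,-.052))]
C=np.array([[73,33],[308,27],[303,213],[108,216]])
print("corners",np.round(w(i,C,.036)[:,:2],4).tolist())
def cost(q):
    R=Ro.from_euler("z",q[2]/10).as_matrix(); u=proj(i,M@R.T+[q[0]/100,q[1]/100,0]).astype(np.float32)
    return -cv2.remap(gx.astype(np.float32),u[:,0].reshape(-1,1),u[:,1].reshape(-1,1),1).mean()
best=min((minimize(cost,[50+dx,16+dy,a],method="Nelder-Mead") for dx in(-.4,.2,.8) for dy in(-.4,.2,.8) for a in(1.7,2.1,2.5)),key=lambda r:r.fun)
q=best.x; th=q[2]/10; R=np.array([[np.cos(th),-np.sin(th)],[np.sin(th),np.cos(th)]]); cw=q[:2]/100
print(best.fun,"case",np.round(cw,4),np.degrees(th))
for n,o in dict(oblong=(1,-1),square=(1,1),round=(-1,-1),gap=(-1,1)).items():
    print(n,np.round(cw+R@(np.array(o)*[.043,.052]),4))
v=f[:,:,::-1].copy()
u=proj(i,M@Ro.from_euler("z",th).as_matrix().T+[cw[0],cw[1],0])
v=cv2.resize(v[10:240,50:330],None,fx=2.5,fy=2.5)
for a in u[::3]: cv2.circle(v,(int((a[0]-50)*2.5),int((a[1]-10)*2.5)),1,(0,255,0),-1)
cv2.imwrite("pics/cf.png",v)
```

```text
corners [[0.5696, 0.2883], [0.6161, 0.0705], [0.4317, 0.0306], [0.3863, 0.2504]]
-104.578857421875 case [0.5005 0.1613] 12.209169945037038
oblong [0.5535 0.1196]
square [0.5315 0.2212]
round [0.4694 0.1014]
gap [0.4474 0.203 ]
```

View pics/cf.png

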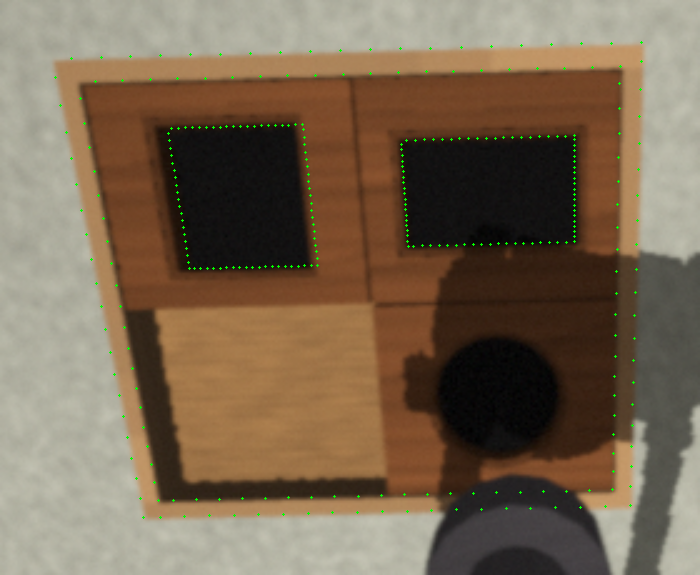

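The overlay fits the case well: yaw 12.2°, centre (0.5005, 0.1613). Next I place the round punch.

```bash
python3 -c "
from h import *
go([.4694,.1014,.064],102.2)"
```

```text
go [0.0105, -0.0188, 0.3158] spin -0.004 yawy -79.3 q6 1.43 t 8.2
```

```bash
python3 -m creep '[[0,0.01,-0.019,0.02,-0.003],[0,0.01,-0.019,0.08,-0.003],[0,0.01,-0.019,0.15,-0.003],[0,0.01,-0.019,0.21,-0.003],[0,0.01,-0.019,0.26,-0.003],[0,0.01,-0.019,0.29,-0.003],[0,0.01,-0.019,0.306,-0.003],[0,0.01,-0.019,0.314,-0.003],[0,0.01,-0.019,0.318,-0.003],[0,0.01,-0.019,0.32,-0.003]]'; python3 -m creep '[[0,0,0,0.001,0],[0,0,0,0.002,0],[0,0,0,0.002,0]]'
```

```text
clock: 9.2
position: [0.4701, 0.1022, 0.0627]
ee_rot: [0.0, 0.995, 0.104, 0.001]
contact_force: [1.0, 0.5, -4.4]
width: 0.0232
gripper_force: 50.0
clock: 9.5
position: [0.4696, 0.1021, 0.0617]
ee_rot: [0.0, 0.995, 0.103, 0.0]
contact_force: [-1.2, 0.6, -4.5]
width: 0.0225
gripper_force: 50.0
```

Not in contact yet, so I creep down slowly.

```bash
python3 -m creep '[[0,0,0,0.001,0],[0,0,0,0.002,0],[0,0,0,0.003,0],[0,0,0,0.004,0],[0,0,0,0.004,0]]'
```

```text
clock: 10.0
position: [0.4697, 0.102, 0.0611]
ee_rot: [0.0, 0.995, 0.104, 0.001]
contact_force: [-3.6, 0.4, 12.0]
width: 0.0229
gripper_force: 51.9
```

```bash
python3 -m creep '[[0.3,0,0,-0.002,0],[0.5,0,0,-0.002,0],[0.6,0,0,-0.002,0],[0.6,0,0,-0.002,0],[0.6,0,0,-0.02,0],[0.6,0,0,-0.08,0],[0.6,0,0,-0.16,0],[0.8,0,0,-0.22,0],[0.8,0,0,-0.25,0],[0.8,0,0,-0.25,0]]'
python3 - <<'E'
from h import *
i=snap("wrist","w3"); g=(.4696,.102)
m=mask("wrist","punch_round",i,g,.018)
if m is not None: print(fit("punch_round",[(i,m)],g,.018))
print([(np.round(w(i,d["centre"],.018)[0,:2],4),d["confidence"]) for d in eyes.place_of("wrist","punch_round")])
go([.408,-.317,.19],41.5)
E
```

```text
clock: 11.0
position: [0.4712, 0.1022, 0.1872]
ee_rot: [0.0, 0.995, 0.104, 0.003]
contact_force: [-0.0, 0.4, 0.1]
width: 0.0681
gripper_force: 0.0
(array([0.46898858, 0.10184181, 0.28704567]), np.float64(0.9435852881552274))
[(array([0.4694, 0.1008]), 0.56), (array([0.5514, 0.1217]), 0.55)]
go [-0.2912, 0.7951, -0.0127] spin 0.1677 yawy -78.1 q6 1.43 t 11.2
```

View pics/w3.png

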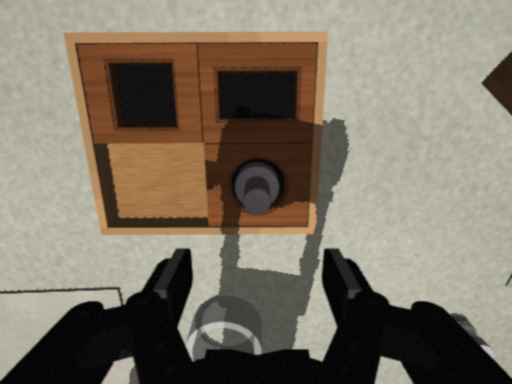

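The round punch is seated upright at (258,185). Next is the oblong.

```bash
python3 -m creep '[[1,-0.03,0.08,-0.01,0.02],[1,-0.06,0.17,-0.01,0.04],[1,-0.095,0.26,-0.012,0.063],[1,-0.13,0.35,-0.012,0.086],[1,-0.16,0.44,-0.012,0.109],[1,-0.195,0.53,-0.012,0.132],[1,-0.23,0.62,-0.012,0.155],[1,-0.26,0.7,-0.012,0.168],[1,-0.285,0.77,-0.012,0.168],[1,-0.291,0.795,-0.012,0.168]]'; python3 -c "
from h import *
go([.4085,-.317,.042],41.5)
i=eyes.get_image('wrist');m=mask('wrist','punch_oblong',i,(.4085,-.317))
if m is not None:
  p,q=fit('punch_oblong',[(i,m)],(.4085,-.317)); print(p[:2],np.degrees(p[2]),q); go([p[0],p[1],.042],np.degrees(p[2]))"
```

```text
clock: 12.15
position: [0.4077, -0.32, 0.1886]
ee_rot: [0.0, 0.911, -0.413, -0.001]
contact_force: [0.0, 0.2, -0.2]
width: 0.0857
gripper_force: 0.0
go [-0.0029, -0.0055, 0.2931] spin -0.0008 yawy -138.8 q6 1.62 t 12.2
[ 0.40768794 -0.31762911] 40.12862296344515 0.9746285792474735
go [-0.0005, 0.0005, 0.2935] spin 0.0031 yawy -138.8 q6 1.63 t 12.2
```

```bash
python3 -m creep '[[1,0,0,0.05,0.003],[1,0,0,0.12,0.003],[1,0,0,0.19,0.003],[1,0,0,0.24,0.003],[1,0,0,0.275,0.003],[1,0,0,0.29,0.003],[1,0,0,0.293,0.003],[0.5,0,0,0.293,0.003],[0,0,0,0.293,0.003],[0,0,0,0.293,0.003]]' 50; python3 -m creep '[[0,0,0,0,0],[0,0,0,0,0],[0,0,0,0,0],[0,0,0,0,0],[0,0,0,0,0],[0,0,0,0,0]]'
```

```text
clock: 13.25
position: [0.4094, -0.3173, 0.0448]
ee_rot: [0.0, 0.908, -0.42, 0.001]
contact_force: [-0.6, 0.9, 0.0]
width: 0.0437
gripper_force: 0.0
clock: 13.85
position: [0.4092, -0.3171, 0.0444]
ee_rot: [0.0, 0.907, -0.42, 0.0]
contact_force: [-1.5, 1.1, 5.8]
width: 0.0176
gripper_force: 49.9
```

```bash
python3 -m creep '[[0,0,0,-0.01,0],[0,0,0,-0.03,0],[0,0,0,-0.08,0],[0,0,0,-0.15,0],[0,0,0,-0.22,0],[0,0,0,-0.27,0],[0,0,0,-0.29,0],[0,0,0,-0.29,0]]'; python3 -c "
from h import *
go([.5535,.1196,.19],12.2)"
```

```text
clock: 14.65
position: [0.4091, -0.3172, 0.1899]
ee_rot: [0.001, 0.907, -0.42, 0.001]
contact_force: [0.6, -0.9, -5.1]
width: 0.0174
gripper_force: 49.6
go [-0.4792, -0.7854, -0.0014] spin 0.0781 yawy -139.7 q6 1.64 t 14.7
```

```bash
python3 -m creep '[[0,-0.03,-0.05,0,-0.02],[0,-0.08,-0.13,0,-0.043],[0,-0.12,-0.2,0,-0.066],[0,-0.17,-0.28,0,-0.09],[0,-0.22,-0.35,0,-0.113],[0,-0.26,-0.43,0,-0.136],[0,-0.31,-0.5,0,-0.16],[0,-0.35,-0.58,0,-0.183],[0,-0.4,-0.65,0,-0.206],[0,-0.43,-0.71,0,-0.23]]'; python3 -c "
from h import *
go([.5535,.1196,.19],12.2)"
```

```text
clock: 15.65
position: [0.5387, 0.0794, 0.1862]
ee_rot: [-0.001, 0.958, 0.288, -0.003]
contact_force: [0.5, -0.6, -5.4]
width: 0.017
gripper_force: 50.1
go [0.0691, -0.0508, -0.0076] spin -0.1908 yawy -56.5 q6 1.0 t 15.7
```

```bash
python3 -m creep '[[0,0.02,-0.015,0,-0.02],[0,0.04,-0.03,0,-0.043],[0,0.05,-0.04,0,-0.066],[0,0.05,-0.04,0,-0.09],[0,0.05,-0.04,0,-0.113],[0,0.05,-0.04,0,-0.136],[0,0.05,-0.04,0,-0.16],[0,0.05,-0.04,0,-0.183],[0,0.05,-0.04,0,-0.19],[0,0.05,-0.04,0,-0.19]]'
python3 - <<'E'
from h import *
go([.5535,.1196,.066],12.2)
i=eyes.get_image("wrist"); s=manip.get_state()["position"]; z=s[2]-.0444
m=mask("wrist","punch_oblong",i,s[:2],z)
if m is not None:
  p,q=fit("punch_oblong",[(i,m)],s[:2],z); print(s,p[:2],np.degrees(p[2]),q)
E
```

```text
clock: 16.65
position: [0.549, 0.107, 0.1863]
ee_rot: [-0.002, 0.633, 0.774, -0.002]
contact_force: [-0.3, 1.2, -5.9]
width: 0.0175
gripper_force: 50.1
go [0.0229, 0.015, 0.2405] spin -0.002 yawy 11.5 q6 -0.13 t 16.6
[0.54918448 0.10700226 0.18665113] [0.54696424 0.10723727] 11.755145898778425 0.9032473505660489
```

```bash
python3 -m creep '[[0,0.012,0.008,0,-0.002],[0,0.023,0.015,0,-0.002],[0,0.023,0.015,0.05,-0.002],[0,0.023,0.015,0.11,-0.002],[0,0.023,0.015,0.16,-0.002],[0,0.023,0.015,0.2,-0.002],[0,0.023,0.015,0.225,-0.002],[0,0.023,0.015,0.236,-0.002],[0,0.023,0.015,0.24,-0.002],[0,0.023,0.015,0.24,-0.002]]'; python3 -m creep '[[0,0,0,0.002,0],[0,0,0,0.003,0],[0,0,0,0.004,0],[0,0,0,0.005,0],[0,0,0,0.006,0],[0,0,0,0.006,0]]'
```

```text
clock: 17.75
position: [0.5562, 0.1201, 0.0694]
ee_rot: [0.001, 0.628, 0.778, 0.0]
contact_force: [0.3, -0.1, -5.3]
width: 0.017
gripper_force: 49.9
clock: 18.35
position: [0.5554, 0.1199, 0.0657]
ee_rot: [-0.0, 0.628, 0.778, -0.0]
contact_force: [0.2, 0.3, -3.8]
width: 0.017
gripper_force: 50.0
```

```bash
python3 -m creep '[[0,0,0,0.001,0],[0,0,0,0.002,0],[0,0,0,0.003,0],[0,0,0,0.004,0],[0,0,0,0.005,0],[0,0,0,0.006,0],[0,0,0,0.006,0]]'
```

```text
clock: 19.05
position: [0.5554, 0.1199, 0.0627]
ee_rot: [-0.0, 0.628, 0.778, -0.0]
contact_force: [-0.4, 0.2, -5.3]
width: 0.0175
gripper_force: 50.0
```

```bash
python3 -m creep '[[0,0,0,0.001,0],[0,0,0,0.002,0],[0,0,0,0.003,0],[0,0,0,0.003,0]]'
```

```text
clock: 19.45
position: [0.5555, 0.1198, 0.0624]
ee_rot: [0.0, 0.628, 0.778, 0.0]
contact_force: [-2.1, -0.6, 4.9]
width: 0.0174
gripper_force: 51.5
```

```bash
python3 -m creep '[[0.3,0,0,0,0],[0.5,0,0,0,0],[0.6,0,0,0,0],[0.6,0,0,0,0],[0.6,0,0,-0.02,0],[0.6,0,0,-0.08,0],[0.6,0,0,-0.16,0],[0.8,0,0,-0.22,0],[0.8,0,0,-0.25,0],[0.8,0,0,-0.25,0]]'
python3 - <<'E'
from h import *
i=snap("wrist","w4"); g=(.5545,.12)
m=mask("wrist","punch_oblong",i,g,.018)
if m is not None: p,q=fit("punch_oblong",[(i,m)],g,.018); print(p[:2],np.degrees(p[2]),q)
go([.560,-.3255,.19],63)
go([.560,-.3255,.19],153)
E
```

```text
clock: 20.45
position: [0.5574, 0.1201, 0.1898]
ee_rot: [0.003, 0.628, 0.778, 0.002]
contact_force: [1.0, -0.4, -0.8]
width: 0.0681
gripper_force: 0.0
[0.55353569 0.11929629] 12.141683473681631 0.9687835863950619
go [-0.8727, -0.1789, -0.0072] spin -0.1411 yawy 12.2 q6 -0.12 t 20.6
go [-0.8727, -0.1789, -0.0072] spin 0.1089 yawy 12.2 q6 -0.12 t 20.6
```

View pics/w4.png

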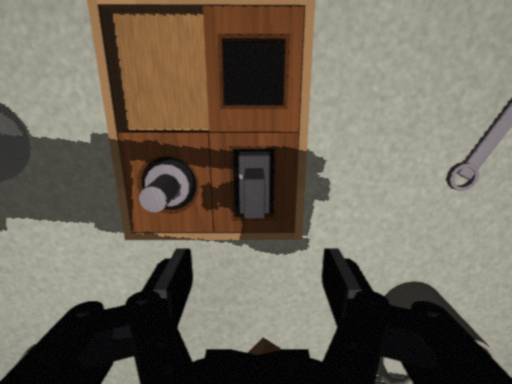

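The oblong punch is seated and aligned at (255,183). Next is the square.

```bash
python3 -m creep '[[1,-0.08,-0.015,-0.007,0.02],[1,-0.17,-0.035,-0.007,0.04],[1,-0.26,-0.055,-0.007,0.063],[1,-0.35,-0.07,-0.007,0.086],[1,-0.44,-0.09,-0.007,0.109],[1,-0.53,-0.11,-0.007,0.109],[1,-0.62,-0.13,-0.007,0.109],[1,-0.71,-0.145,-0.007,0.109],[1,-0.8,-0.165,-0.007,0.109],[1,-0.87,-0.179,-0.007,0.109]]'; python3 -m creep '[[1,0,0,0,0],[1,0,0,0,0]]';python3 -c "
from h import *
g=(.56,-.3255)
i=eyes.get_image('wrist');m=mask('wrist','punch_square',i,g)
if m is not None:
  p,q=fit('punch_square',[(i,m)],g); print(p[:2],np.degrees(p[2]),q); go([p[0],p[1],.042],np.degrees(p[2])+90)
else: print('none'); go([.56,-.3255,.042],153)"
```

```text
clock: 21.55
position: [0.5587, -0.3265, 0.1876]
ee_rot: [-0.001, 0.853, 0.522, -0.001]
contact_force: [0.7, 1.0, -0.7]
width: 0.0854
gripper_force: 0.0
clock: 21.75
position: [0.5589, -0.3242, 0.1876]
ee_rot: [-0.002, 0.853, 0.521, -0.001]
contact_force: [0.1, 1.1, 0.2]
width: 0.0854
gripper_force: 0.0
[ 0.5596974  -0.32705745] 66.67338482637368 0.9177905850223893
go [-0.0079, 0.0055, 0.2932] spin -0.0102 yawy -27.0 q6 -0.16 t 21.9
```

```bash
python3 -m creep '[[1,-0.006,0.004,0.05,-0.005],[1,-0.006,0.004,0.12,-0.005],[1,-0.006,0.004,0.19,-0.005],[1,-0.006,0.004,0.24,-0.005],[1,-0.006,0.004,0.275,-0.005],[1,-0.006,0.004,0.29,-0.005],[1,-0.006,0.004,0.293,-0.005],[0.5,-0.006,0.004,0.293,-0.005],[0,-0.006,0.004,0.293,-0.005],[0,-0.006,0.004,0.293,-0.005]]' 50; python3 -m creep '[[0,0,0,0,0],[0,0,0,0,0],[0,0,0,0,0],[0,0,0,0,0],[0,0,0,0,0],[0,0,0,0,0]]';  python3 -m creep '[[0,0,0,-0.01,0],[0,0,0,-0.03,0],[0,0,0,-0.08,0],[0,0,0,-0.15,0],[0,0,0,-0.22,0],[0,0,0,-0.27,0],[0,0,0,-0.29,0],[0,0,0,-0.29,0]]'; python3 -c "
from h import *
go([.5315,.2212,.19],12.2)"
```

```text
clock: 22.85
position: [0.561, -0.3281, 0.0446]
ee_rot: [0.001, 0.844, 0.536, 0.0]
contact_force: [-0.9, -0.2, 0.1]
width: 0.0441
gripper_force: 0.0
clock: 23.45
position: [0.5608, -0.3282, 0.0442]
ee_rot: [0.001, 0.845, 0.535, 0.0]
contact_force: [0.6, 0.2, 5.8]
width: 0.0231
gripper_force: 49.8
clock: 24.25
position: [0.5607, -0.328, 0.1895]
ee_rot: [0.001, 0.845, 0.536, 0.0]
contact_force: [-0.6, -0.6, -4.1]
width: 0.0231
gripper_force: 49.8
go [0.9687, -0.5211, -0.0026] spin -0.104 yawy -25.2 q6 -0.2 t 24.2
```

```bash
python3 -m creep '[[0,0.05,-0.027,0,-0.01],[0,0.13,-0.07,0,-0.025],[0,0.21,-0.113,0,-0.04],[0,0.29,-0.156,0,-0.055],[0,0.37,-0.2,0,-0.07],[0,0.45,-0.24,0,-0.085],[0,0.53,-0.285,0,-0.1],[0,0.61,-0.33,0,-0.104],[0,0.69,-0.37,0,-0.104],[0,0.77,-0.414,0,-0.104]]'; python3 -m creep '[[0,0.055,-0.05,0,0],[0,0.11,-0.085,0,0],[0,0.11,-0.085,0,0],[0,0.11,-0.085,0,0]]';python3 - <<'E'
from h import *
go([.5315,.2212,.067],12.2)
i=eyes.get_image("wrist"); s=manip.get_state()["position"]; z=s[2]-.0442
m=mask("wrist","punch_square",i,s[:2],z)
if m is not None:
  p,q=fit("punch_square",[(i,m)],s[:2],z); print(s,p[:2],np.degrees(p[2]),q)
E
```

```text
clock: 25.25
position: [0.5357, 0.1103, 0.186]
ee_rot: [-0.001, 0.628, 0.778, -0.001]
contact_force: [0.5, 0.3, -3.9]
width: 0.0235
gripper_force: 49.9
clock: 25.65
position: [0.4828, 0.1537, 0.1867]
ee_rot: [-0.001, 0.627, 0.779, -0.001]
contact_force: [0.0, -0.5, -2.7]
width: 0.0232
gripper_force: 50.4
go [0.1112, 0.1245, 0.239] spin 0.0003 yawy 12.3 q6 -0.04 t 25.6
[0.483809   0.15327156 0.18710132] [0.48076672 0.15541162] 12.955329934023633 0.8479444473600092
```

```bash
python3 -m creep '[[0,0.05,0.06,0,0],[0,0.1,0.115,0,0],[0,0.109,0.127,0,0],[0,0.109,0.127,0.04,0],[0,0.109,0.127,0.1,0],[0,0.109,0.127,0.16,0],[0,0.109,0.127,0.2,0],[0,0.109,0.127,0.225,0],[0,0.109,0.127,0.236,0],[0,0.109,0.127,0.239,0]]'; python3 -m creep '[[0,0,0,0.002,0],[0,0,0,0.003,0],[0,0,0,0.004,0],[0,0,0,0.004,0]]'
```

```text
clock: 26.75
position: [0.5351, 0.2197, 0.0684]
ee_rot: [-0.0, 0.628, 0.778, -0.0]
contact_force: [0.1, -0.4, -2.9]
width: 0.0232
gripper_force: 50.7
clock: 27.15
position: [0.5349, 0.2203, 0.0673]
ee_rot: [0.0, 0.628, 0.778, 0.0]
contact_force: [-0.7, 0.7, -4.6]
width: 0.0237
gripper_force: 50.7
```

```bash
python3 -m creep '[[0,0,-0.003,0.002,0],[0,0,-0.003,0.004,0],[0,0,-0.003,0.006,0],[0,0,-0.003,0.008,0],[0,0,-0.003,0.008,0]]';python3 -m creep '[[0,0,0,0.001,0],[0,0,0,0.002,0],[0,0,0,0.003,0],[0,0,0,0.003,0]]'
```

```text
clock: 27.65
position: [0.5331, 0.2199, 0.0625]
ee_rot: [-0.0, 0.628, 0.778, -0.0]
contact_force: [-0.3, 0.1, -3.5]
width: 0.0232
gripper_force: 50.8
clock: 28.05
position: [0.5334, 0.2199, 0.0621]
ee_rot: [0.0, 0.628, 0.778, 0.0]
contact_force: [-1.9, -0.2, 4.4]
width: 0.0232
gripper_force: 51.9
```

```bash
python3 -m creep '[[0.3,0,0,0,0],[0.5,0,0,0,0],[0.6,0,0,0,0],[0.6,0,0,0,0],[0.6,0,0,-0.02,0],[0.6,0,0,-0.08,0],[0.6,0,0,-0.16,0],[0.8,0,0,-0.22,0],[0.8,0,0,-0.25,0],[0.8,0,0,-0.25,0]]'
python3 - <<'E'
from h import *
i=snap("wrist","w5"); g=(.532,.221)
m=mask("wrist","punch_square",i,g,.018)
if m is not None: p,q=fit("punch_square",[(i,m)],g,.018); print(p[:2],np.degrees(p[2]),q)
go([.622,-.151,.2],152.5)
E
```

```text
clock: 29.05
position: [0.535, 0.2205, 0.1898]
ee_rot: [0.002, 0.628, 0.778, 0.003]
contact_force: [0.1, -0.1, -0.3]
width: 0.0686
gripper_force: 0.0
[0.5313517  0.22108844] 10.768603883417931 0.9637325100289169
go [-0.7625, 0.0174, -0.0272] spin 0.1103 yawy 12.2 q6 0.06 t 29.1
```

View pics/w5.png

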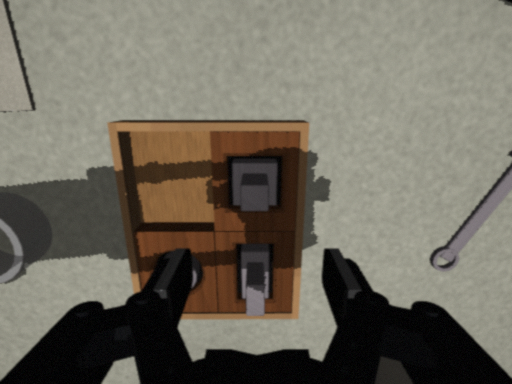

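The square punch is seated at (255,182), the oblong is fine and the gap at (172,176) is free. Next is the block.

```bash
python3 -m creep '[[1,-0.08,0,-0.02,0.02],[1,-0.17,0,-0.027,0.04],[1,-0.26,0.005,-0.027,0.063],[1,-0.35,0.008,-0.027,0.086],[1,-0.44,0.01,-0.027,0.11],[1,-0.53,0.012,-0.027,0.11],[1,-0.62,0.015,-0.027,0.11],[1,-0.7,0.017,-0.027,0.11],[1,-0.76,0.017,-0.027,0.11],[1,-0.762,0.017,-0.027,0.11]]'; python3 -m creep '[[1,0,0,0,0],[1,0,0,0,0]]';python3 -c "
from h import *
g=(.622,-.151)
i=eyes.get_image('wrist');m=mask('wrist','block',i,g)
if m is not None:
  p,q=fit('block',[(i,m)],g); print(p[:2],np.degrees(p[2]),q); go([p[0],p[1],.046],np.degrees(p[2]))
else: print('none')
go([.622,-.151,.046],152.5)"
```

```text
clock: 30.15
position: [0.6219, -0.1548, 0.1973]
ee_rot: [-0.0, 0.856, 0.518, -0.001]
contact_force: [0.1, 0.0, 0.6]
width: 0.0855
gripper_force: 0.0
clock: 30.35
position: [0.6212, -0.1494, 0.1987]
ee_rot: [-0.001, 0.854, 0.52, -0.001]
contact_force: [-0.1, 0.6, -1.3]
width: 0.0859
gripper_force: 0.0
[ 0.62067657 -0.15230259] 153.8591871201532 0.9646023515258184
go [-0.0064, 0.0017, 0.3068] spin -0.0033 yawy -27.3 q6 0.13 t 30.4
go [-0.0029, 0.0029, 0.3068] spin 0.0005 yawy -27.3 q6 0.13 t 30.4
```

```bash
python3 -m creep '[[1,-0.005,0.002,0.05,-0.002],[1,-0.005,0.002,0.12,-0.002],[1,-0.005,0.002,0.18,-0.002],[1,-0.005,0.002,0.22,-0.002],[1,-0.005,0.002,0.25,-0.002],[1,-0.005,0.002,0.275,-0.002],[1,-0.005,0.002,0.295,-0.002],[1,-0.005,0.002,0.305,-0.002],[1,-0.005,0.002,0.307,-0.002]]'; python3 -m creep '[[0.5,0,0,0,0],[0.5,0,0,0,0],[0.5,0,0,0,0],[0.5,0,0,0,0],[0.5,0,0,0,0]]' 40
```

```text
clock: 31.35
position: [0.6217, -0.1531, 0.046]
ee_rot: [-0.0, 0.851, 0.525, -0.0]
contact_force: [-0.0, 0.3, 0.9]
width: 0.0853
gripper_force: 0.0
clock: 31.85
position: [0.6223, -0.1536, 0.0472]
ee_rot: [0.001, 0.851, 0.525, 0.001]
contact_force: [-0.2, -0.1, 4.6]
width: 0.0672
gripper_force: 47.9
```

```bash
python3 -m creep '[[0.5,0,0,-0.01,0],[0.5,0,0,-0.03,0],[0.5,0,0,-0.08,0],[0.5,0,0,-0.15,0],[0.5,0,0,-0.22,0],[0.5,0,0,-0.27,0],[0.5,0,0,-0.3,0],[0.5,0,0,-0.3,0]]'; python3 -c "
from h import *
go([.4474,.203,.195],12.2)"
```

```text
clock: 32.65
position: [0.623, -0.1538, 0.1994]
ee_rot: [0.002, 0.851, 0.525, 0.002]
contact_force: [-0.1, 0.8, -2.1]
width: 0.0666
gripper_force: 47.2
go [0.48, -0.6343, 0.0055] spin -0.108 yawy -26.7 q6 0.12 t 32.6
```

```bash
python3 -m creep '[[0.5,0.03,-0.035,0,-0.01],[0.5,0.08,-0.1,0,-0.025],[0.5,0.13,-0.17,0,-0.04],[0.5,0.18,-0.235,0,-0.055],[0.5,0.23,-0.3,0,-0.07],[0.5,0.28,-0.37,0,-0.085],[0.5,0.33,-0.435,0,-0.1],[0.5,0.38,-0.5,0,-0.108],[0.5,0.43,-0.57,0,-0.108],[0.5,0.48,-0.634,0,-0.108]]'; python3 -m creep '[[0.5,0,0,0,0],[0.5,0,0,0,0],[0.5,0,0,0,0]]';python3 - <<'E'
from h import *
go([.4474,.203,.067],12.2)
i=snap("wrist","w6"); s=manip.get_state()["position"]; z=s[2]-.0472
m=mask("wrist","block",i,s[:2],z)
if m is not None:
  p,q=fit("block",[(i,m)],s[:2],z); print(s,p[:2],np.degrees(p[2]),q)
j=eyes.get_image("top"); m=mask("top","block",j,s[:2],z)
if m is not None:
  p,q=fit("block",[(j,m)],s[:2],z); print(s,p[:2],np.degrees(p[2]),q)
E
```

```text
clock: 33.65
position: [0.4441, 0.2045, 0.1951]
ee_rot: [-0.001, 0.628, 0.778, -0.001]
contact_force: [1.2, 0.9, -1.8]
width: 0.0669
gripper_force: 47.1
clock: 33.95
position: [0.4463, 0.2027, 0.1957]
ee_rot: [0.0, 0.628, 0.778, -0.001]
contact_force: [0.6, -0.2, -2.1]
width: 0.0671
gripper_force: 47.1
go [0.0004, 0.0025, 0.2573] spin -0.0001 yawy 12.2 q6 0.07 t 34.0
[0.44658215 0.20242815 0.19577789] [0.44435836 0.20425826] 11.920652052707878 0.9543624080033327
[0.44658215 0.20242815 0.19577789] [0.45306342 0.17943709] 146.27962480848643 0.6044978142521487
```

View pics/w6.png

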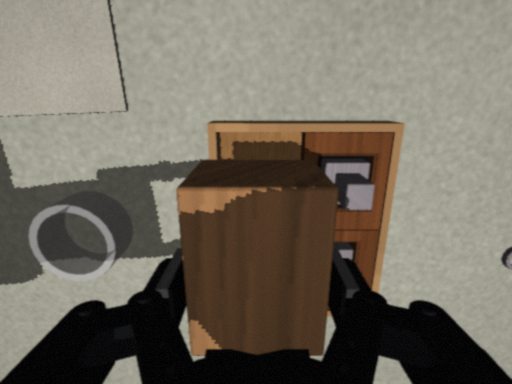

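The block hangs level above the gap, aligned, with the square and oblong punches standing beside it. I'll lower it.

```bash
python3 -m creep '[[0.5,-0.003,0.0055,0.02,0],[0.5,-0.003,0.0055,0.06,0],[0.5,-0.003,0.0055,0.11,0],[0.5,-0.003,0.0055,0.15,0],[0.5,-0.003,0.0055,0.18,0],[0.5,-0.003,0.0055,0.205,0],[0.5,-0.003,0.0055,0.225,0],[0.5,-0.003,0.0055,0.24,0],[0.5,-0.003,0.0055,0.25,0],[0.5,-0.003,0.0055,0.255,0]]';python3 -m creep '[[0.5,0,0,0.002,0],[0.5,0,0,0.004,0],[0.5,0,0,0.006,0],[0.5,0,0,0.008,0],[0.5,0,0,0.01,0],[0.5,0,0,0.01,0]]'
```

```text
clock: 35.15
position: [0.4494, 0.2024, 0.0684]
ee_rot: [-0.0, 0.628, 0.778, -0.0]
contact_force: [-1.0, -0.3, -2.3]
width: 0.0672
gripper_force: 47.1
clock: 35.75
position: [0.4492, 0.2025, 0.0637]
ee_rot: [0.0, 0.628, 0.778, -0.0]
contact_force: [-0.4, 0.3, -2.2]
width: 0.0668
gripper_force: 47.1
```

```bash
python3 -m creep '[[0.5,0,0,0.002,0],[0.5,0,0,0.004,0],[0.5,0,0,0.006,0],[0.5,0,0,0.008,0],[0.5,0,0,0.01,0],[0.5,0,0,0.01,0]]';python3 -m creep '[[0.5,0,0,0.001,0],[0.5,0,0,0.002,0],[0.5,0,0,0.002,0]]'
```

```text
clock: 36.35
position: [0.4492, 0.2025, 0.0586]
ee_rot: [-0.0, 0.628, 0.778, -0.0]
contact_force: [0.3, -0.3, -1.8]
width: 0.0671
gripper_force: 47.1
clock: 36.65
position: [0.4494, 0.2025, 0.0582]
ee_rot: [0.0, 0.628, 0.778, 0.0]
contact_force: [-1.7, -0.5, 3.2]
width: 0.0667
gripper_force: 47.5
```

```bash
python3 -m creep '[[1,0,0,0,0],[1,0,0,0,0],[1,0,0,0,0],[1,0,0,0,0],[1,0,0,-0.02,0],[1,0,0,-0.06,0],[1,0,0,-0.12,0],[1,0,0,-0.2,0],[1,-0.06,0,-0.28,0],[1,-0.12,0,-0.32,0]]'; python3 -m creep '[[1,-0.05,0,-0.02,0],[1,-0.1,0,-0.04,0],[1,-0.1,0,-0.04,0]]'
python3 - <<'E'
from h import *
i=snap("wrist","w7")
for l,g,z in [("block",(.4474,.203),.011),("punch_round",(.469,.101),.018),("punch_square",(.531,.221),.018),("punch_oblong",(.5535,.119),.018)]:
  m=mask("wrist",l,i,g,z)
  if m is not None: p,q=fit(l,[(i,m)],g,z); print(l,p[:2],np.degrees(p[2]),q)
E
```

```text
clock: 37.65
position: [0.4636, 0.144, 0.2222]
ee_rot: [0.002, 0.627, 0.779, 0.003]
contact_force: [1.1, -0.3, 0.4]
width: 0.0855
gripper_force: 0.0
clock: 37.95
position: [0.4741, 0.0927, 0.2401]
ee_rot: [0.002, 0.629, 0.777, 0.001]
contact_force: [0.3, 0.5, -0.0]
width: 0.0854
gripper_force: 0.0
block [0.44692556 0.20360098] 12.107455690919963 0.9789363862083671
punch_round [0.46908707 0.10117702] 7.440717872096236 0.9304489574135707
punch_square [0.53118489 0.22090957] 11.448541620867731 0.9683315618127001
punch_oblong [0.55350369 0.11976342] 13.62130434188035 0.9423735831478701
```

View pics/w7.png

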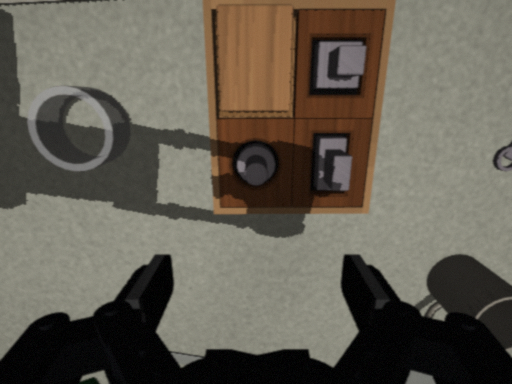

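All four are in place: block (255,60), square (340,62), round (256,165), oblong (332,163). Handing in.

```bash
python3 -c "
from rig import manip
print(manip.sign_off())"
```

```text
the job is handed in; nothing more can be done
None
```

The three punches stand seated in their matching nests, the block lies flat in the leftover gap, and the job was handed in at about 38 s on the robot's clock (limit 109 s); no verdict came back.

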